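# Collapse the empty shoe post

### The arm

A 6-joint arm with a two-finger parallel gripper is mounted at the origin on the work surface. World frame = base frame: x ahead of the robot, y to its left, z up, the work surface at z = 0. Lengths are in mm, angles in rad, forces in N, time in s.
With the tool pointing down it reaches from about 300 to 875 mm from the base axis. Payload 6.4 kg.
Tool frame: the origin (TCP) lies between the finger pads; the fingertips stand 14 mm ahead of it and the grasp point (between the pads) lies 5 mm behind it (ctrl.tip_extent is the z of the fingertips in the tool frame, in mm); z points along the fingers, y is the line along which they close (so a half turn about z gives the same grasp; the last joint's range is limited). The gripper opens to 85 mm and grips with 20 to 120 N. Pads are 22 mm wide; open, the fingers measure 114 mm over their backs; the gripper's body (76 mm by 85 mm) begins 54 mm behind the grasp point. The pads swing forward as they close: fully open they stand 13 mm farther back than shut.
Start: joints at [-1.413, 0.181, 1.607, -0, 1.354, -0.206], TCP at [204.618, -537.376, 245.288] pointing down, gripper open.
Joint ranges: [-2.99, 2.99], [-0.89, 2.07], [0.3, 2.58], [-1.14, 4.28], [0, 2.63], [-3.12, 3.12]. Speed limits (rad/s): [2.57, 2.57, 3.01, 3.14, 3.14, 3.14].

### API

Orientations are given as a unit quaternion [w, x, y, z].
In Python, from bench import sensors, imaging, ticket, models, ctrl gives the robot as it stands. The module is installed in compiled form; this text tells all that it offers.
- The arm moves only by the tool arm_command, never from a script. Its argument "motion" is a list of rows, each a list of 7 numbers: the turn, a rotation vector about the tool's x, y, z in degrees, then the shift along the tool's x, y, z in m, then the opening, from 0 (shut) to 1 (fully open). A call has 1 to 8 rows; each row shifts and turns the commanded pose from where the row before left it, along the tool's axes as they then stand; what a row does not reach is not made up. A row lasts 1/10 s, in which the tool goes at most 50 mm and 8.59 degrees, less where a joint would pass 70% of its speed; a pose out of reach is approached as far as the arm can. A call with a gripper value outside its range is refused whole. The fingers move at their own pace and stop on an object; "force" is the grip in N (left out, the last holds). Time passes only in rows, so rows that do not move let the fingers close. It gives the time, the measured TCP pose, the force, the opening and the grip force at its end, in the units of the state.
- sensors.sense(): the state, without advancing time (a new reading comes with each control period).
- imaging.read_camera(name): name is "scene" or "top"; returns a dict with "img" (480x640x3 uint8, red, green, blue), "camera_matrix" (3x3 intrinsics, pixels), "k1" (the pictures are not rectified: a ray, as slopes to the right and down, at radius r is drawn at 1 + k1 r^2 times it, then the intrinsics apply), "pose" (4x4, takes a point from camera to world coordinates). Camera axes: x right, y down, z forward; pixel columns grow to the right and rows downward; lengths in mm; the calibration is good to about 2 mm. A picture is of the moment at which its call begins. There is no depth.
- ticket.job_done(): hands the job in; it is judged then, once.
Trained networks look in a picture, given as the dict that the camera call returned (one of the last four; its "shot" number tells which), for a name from the list of things; names that differ only in an ending like _2 or _b are one class to them, and where a whole thing is asked for, a point or a joint stands for the part that bears it (a point fixed in the world has none). Each returns a list of dicts, best first, with "confidence" (0 to 1); they miss things now and then, are a little off and sometimes report something else, mostly with a low value. They report only what shows in the picture. A call takes as long as a camera call. They do not tell look-alikes from the thing itself.
- models.find_in(thing, picture): "bbox" ([left, top, width, height] in pixels, round what is visible of it).
The state is a dict: "clock": time; "q": joint angles; "dq": joint speeds; "joint_efforts": joint torques, N m; "ee_pos": TCP position; "tool_rot": TCP orientation; "ft_force": force on the tool from outside, world axes, zero at the start; "moment": the same for the moment, N m; "width": opening from 0.0 (shut) to 1.0 (fully open); "grasp_force": force on a finger pad.
Only numpy, scipy, OpenCV 4.12 (cv2) and the standard library are available. Lean on these libraries where they do the work, as an engineer would, in place of code of your own. Each camera call takes 0.05 s, during which the arm holds its last target. There are 200 camera calls.

### The job

The shoe post with the red pad is empty and no longer needed on the bench: collapse it fully home by pressing it down from above, the inner brass tube into the middle tube first, then the middle tube into its outer sleeve. Leave the other post, which carries the wooden shoe last, standing as it is, and let go of everything at the end.

Things in the scene. Friction and masses are not known exactly. Their poses are not given: they have to be found in the camera images.
- red_post_inner (a joint): how far (m) the red-padded post's inner tube is pulled out of the middle tube: 0 = fully home (pad resting on the middle tube's black collar), at the start 0.030 to 0.050. Brass, 34 mm across, upright, the red pad fixed on top. It slides down under about 3 N and stays where it is left
- red_post_middle (a joint): how far (m) the same post's middle tube is pulled out of the outer sleeve: 0 = fully home, at the start 0.040 to 0.055. Aluminium, 48 mm across, on top a black collar 54 mm across, 10 mm high. Stiffer (about 8 N): pressing on the red pad first sends the inner tube home and only then moves the middle tube. It stays where it is left
- red_post_pad (a point): centre of the flat top face of the red pad, a rigid level disc 66 mm across, 18 mm thick, at the very top of the post; 114 mm above the work surface with both tubes home, plus each tube's pulled-out length. Fixed dark steel foot 110 mm square, sleeve 60 mm across up to 86 mm high. Apart from the other post nothing within 150 mm is over 85 mm high
- last_post_pad (a point): centre of the top face of the blue pad of the other, like-built post, to be left alone: a wooden shoe last, 175 mm long, is fixed on it sole up, its top about 95 mm above this point, at most 0.32 m above the work surface. The posts stand one left and one right, at least 0.28 m apart
Mind the look-alikes: they are no part of the job. Leave any blue look-alike of the part that bears red_post_inner alone.

How it is judged:
By the outcome, as a careful person would: the job done as asked, in the order asked, and still so for the second after the job is handed in, with the robot touching nothing.
It also fails if it takes over 27 s, if anything falls off the work surface, if the arm or the gripper's body presses on something with over 40 N, if the wrist force passes 120 N, or if a joint passes its speed limit or range.

## Working session

There is one attempt and no reset: what is moved stays moved. The work goes in short steps, Python scripts to look and compute and a tool call to move; the robot and the scene stay as the last step left them, time stands still between calls to the robot, and variables do not carry over. Pictures are saved under pics/ and viewed, at most 10 in all, crops included, and the job is handed in when it is done.

Besides the shell and the picture viewer there is one more tool, called after ">>>" as a command line: name --pt "numbers of a row" for each row, then --argument value for the rest. arm_command: Moves the arm, as the interface text tells. Its arguments: {"type":"object","properties":{"motion":{"type":"array","items":{"type":"array","items":{"type":"number"}}},"force":{"type":"number"}},"required":["motion"]}

```bash
mkdir -p pics
cat > h.py <<'E'
import numpy as np, cv2
from bench import sensors, imaging, ticket, models, ctrl
def ray(p,u,v):
    K=np.array(p["camera_matrix"]);T=np.array(p["pose"])
    d=np.array([(u-K[0,2])/K[0,0],(v-K[1,2])/K[1,1]]);s=d.copy()
    for _ in range(20): s=d/(1+p["k1"]*(s@s))
    return T[:3,3],T[:3,:3]@np.array([s[0],s[1],1])
def proj(p,X):
    K=np.array(p["camera_matrix"]);T=np.array(p["pose"])
    c=T[:3,:3].T@(np.array(X,float)-T[:3,3]);s=c[:2]/c[2];s=s*(1+p["k1"]*(s@s))
    return K[0,0]*s[0]+K[0,2],K[1,1]*s[1]+K[1,2]
def atz(p,u,v,z):
    o,d=ray(p,u,v);return o+d*(z-o[2])/d[2]
def save(p,n): cv2.imwrite("pics/"+n,cv2.cvtColor(p["img"],cv2.COLOR_RGB2BGR))
E
python3 - <<'E'
from h import *
for n in("scene","top"):
    p=imaging.read_camera(n);save(p,n+"1.png")
    print(n,np.round(p["pose"],3).tolist(),p["k1"])
    for t in("red_post_inner","red_post_middle","red_post_pad","last_post_pad"):
        print(t,[(np.round(r["bbox"],1).tolist(),round(r["confidence"],2)) for r in models.find_in(t,p)])
s=sensors.sense();print(s["clock"],s["ee_pos"],s["tool_rot"],s["width"])
E
```

```text
scene [[-0.155, 0.64, -0.752, 1362.738], [0.988, 0.086, -0.131, -9.895], [-0.019, -0.764, -0.646, 911.983], [0.0, 0.0, 0.0, 1.0]] -0.024834315081203307
red_post_inner [([126.6, 211.7, 30.5, 22.7], 0.77), ([481.3, 203.5, 25.7, 20.9], 0.75), ([307.7, 235.2, 33.0, 32.3], 0.73), ([271.0, 186.4, 24.9, 20.8], 0.55)]
red_post_middle [([480.0, 202.7, 29.0, 21.1], 0.87), ([271.7, 186.6, 23.6, 23.8], 0.72), ([310.2, 234.6, 28.8, 31.4], 0.67), ([129.4, 209.3, 24.8, 22.4], 0.66), ([309.0, 235.6, 29.8, 49.6], 0.61)]
red_post_pad [([478.9, 202.2, 29.7, 19.7], 0.9), ([308.7, 235.2, 30.5, 32.1], 0.89), ([269.5, 189.4, 26.5, 18.9], 0.87), ([128.1, 212.8, 31.0, 17.2], 0.75)]
last_post_pad [([494.6, 238.1, 45.2, 85.6], 0.75)]
top [[-0.012, -0.996, 0.087, 299.054], [-1.0, 0.013, 0.008, -194.706], [-0.009, -0.087, -0.996, 1392.394], [0.0, 0.0, 0.0, 1.0]] -0.11553381322890274
red_post_inner [([284.6, 178.8, 27.1, 27.5], 0.96), ([136.2, 291.8, 15.5, 27.0], 0.73), ([345.9, 288.8, 20.6, 22.9], 0.66)]
red_post_middle [([134.1, 291.2, 19.0, 24.7], 0.77), ([343.5, 285.4, 27.6, 30.6], 0.69), ([283.3, 175.7, 31.6, 31.2], 0.65), ([473.8, 231.7, 26.8, 27.1], 0.62)]
red_post_pad [([283.6, 179.7, 26.3, 24.6], 0.98), ([343.5, 287.6, 26.8, 24.9], 0.98), ([134.4, 293.4, 18.0, 26.1], 0.67), ([473.0, 229.2, 25.3, 27.6], 0.62)]
last_post_pad [([119.0, 102.7, 43.6, 69.9], 0.98)]
0.5 [ 204.6319869  -537.34742875  245.25212404] [-4.57734827e-05  9.83499677e-01  1.80909876e-01 -3.25095287e-06] 0.9966317016592319
```

View pics/scene1.png

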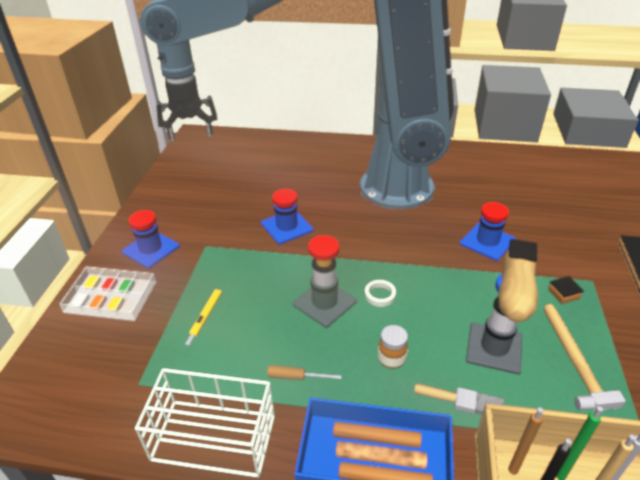

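View pics/top1.png

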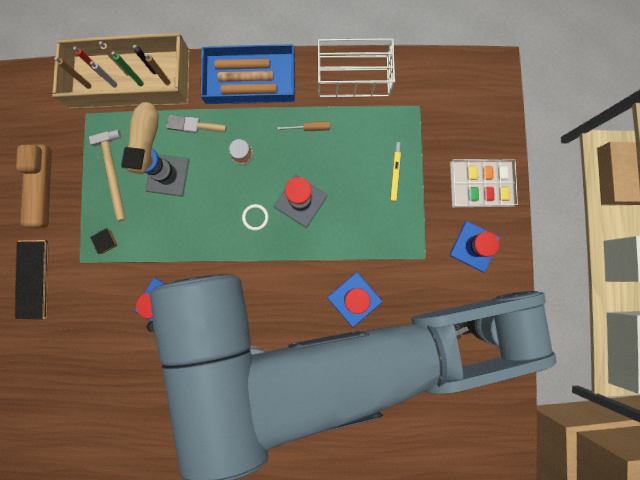

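The scene view shows the real red post (steel foot) at about (324,247), and the top view shows it at (298,190). The other red pads, on blue feet, are look-alikes. I'll fit the pad disc to its red mask in both views.

```bash
cat >> h.py <<'E'
from scipy.optimize import least_squares
def redbox(p,c,R=40):
    h=cv2.cvtColor(p["img"],cv2.COLOR_RGB2HSV)
    m=(((h[...,0]<6)|(h[...,0]>172))&(h[...,1]>190)&(h[...,2]>90)).astype(np.uint8)
    n,l,st,ce=cv2.connectedComponentsWithStats(m)
    i=min((i for i in range(1,n) if st[i,4]>60),key=lambda i:np.hypot(*(ce[i]-c)))
    x,y,w,hh=st[i,:4];return np.array([x-.5,y-.5,x+w-.5,y+hh-.5])
def cylbox(p,X):
    a=np.linspace(0,6.283,60)
    q=np.array([proj(p,[X[0]+33*np.cos(t),X[1]+33*np.sin(t),X[2]-d]) for t in a for d in(0,18)])
    return np.r_[q.min(0),q.max(0)]
def fitpad(obs,x0=(500,-150,200)):
    return least_squares(lambda X:np.concatenate([cylbox(p,X)-b for p,b in obs]),x0)
E
python3 - <<'E'
from h import *
o=[]
for n,c in(("scene",(324,247)),("top",(298,190))):
    p=imaging.read_camera(n);b=redbox(p,c);o.append((p,b));print(n,b)
r=fitpad(o);print(r.x.round(1),r.fun.round(1))
p,b=o[1];print("last",atz(p,135,157,310).round(),atz(p,160,170,200).round())
for c in((345,300),):print(atz(p,357,300,100).round())
s=sensors.sense();X=r.x
from scipy.spatial.transform import Rotation as R
q=s["tool_rot"];M=R.from_quat([q[1],q[2],q[3],q[0]]).as_matrix()
print("tool axes\n",M.round(3)); print("delta tool",M.T@(X-s["ee_pos"]),ctrl.tip_extent)
E
```

```text
scene [307.5 234.5 338.5 257.5]Traceback (most recent call last):
  File "<stdin>", line 4, in <module>
  File "h.py", line 20, in redbox
    i=min((i for i in range(1,n) if st[i,4]>60),key=lambda i:np.hypot(*(ce[i]-c)))
ValueError: min() iterable argument is empty
```

```bash
sed -i 's/>190)/>150)/' h.py
python3 - <<'E'
from h import *
o=[]
for n,c in(("scene",(324,247)),("top",(298,190))):
    p=imaging.read_camera(n);b=redbox(p,c);o.append((p,b));print(n,b)
r=fitpad(o);print(r.x.round(1),r.fun.round(1))
p,b=o[1];print("last",atz(p,135,157,310).round(),atz(p,160,170,200).round())
s=sensors.sense();X=r.x
from scipy.spatial.transform import Rotation as R
q=s["tool_rot"];M=R.from_quat([q[1],q[2],q[3],q[0]]).as_matrix()
print("tool axes\n",M.round(3)); print("delta tool",M.T@(X-s["ee_pos"]),ctrl.tip_extent,s["clock"])
E
```

```text
scene [307.5 234.5 339.5 259.5]
top [284.5 176.5 310.5 203.5]
[ 516.1 -144.3  188.6] [ 0.5 -0.8 -0.2  0.8 -0.4 -0.4  0.8  0.4]
last [574. 215. 310.] [568. 193. 200.]
tool axes
 [[ 0.935  0.356  0.   ]
 [ 0.356 -0.935 -0.   ]
 [-0.     0.    -1.   ]]
delta tool [ 430.96975946 -256.5355982    56.70247716] 14.0 0.7
```

>>> arm_command --pt "0 0 0 0.031 -0.018 0 0" --pt "0 0 0 0.031 -0.018 0 0" --pt "0 0 0 0.031 -0.018 0 0" --pt "0 0 0 0.031 -0.018 0 0" --pt "0 0 0 0.031 -0.018 0 0" --pt "0 0 0 0.031 -0.018 0 0" --pt "0 0 0 0.031 -0.018 0 0" --pt "0 0 0 0.031 -0.018 0 0" --force 20

```text
clock: 1.5
ee_pos: [385.9, -313.4, 245.5]
tool_rot: [0.0, 0.984, 0.181, 0.0]
ft_force: [0.2, -0.1, -0.4]
width: 0.003
grasp_force: 0.0
```

>>> arm_command --pt "0 0 0 0.031 -0.018 0 0" --pt "0 0 0 0.031 -0.018 0 0" --pt "0 0 0 0.031 -0.018 0 0" --pt "0 0 0 0.031 -0.018 0 0" --pt "0 0 0 0.031 -0.018 0 0" --pt "0 0 0 0.028 -0.022 0 0" --pt "0 0 0 0 0 0 0" --pt "0 0 0 0 0 0 0"

```text
clock: 2.3
ee_pos: [516.4, -144.2, 245.2]
tool_rot: [0.0, 0.983, 0.182, -0.0]
ft_force: [0.2, -0.6, -0.3]
width: -0.005
grasp_force: 0.0
```

Run:
```python
from h import *
p=imaging.read_camera("scene");save(p,"s2.png")
cv2.imwrite("pics/s2c.png",cv2.resize(cv2.cvtColor(p["img"],cv2.COLOR_RGB2BGR)[100:340,220:540],None,fx=2.4,fy=2.4,interpolation=2))
s=sensors.sense();print(s["ee_pos"],s["ft_force"],s["width"],s["clock"])
```

```text
[ 516.132094   -144.94704074  245.23064129] [ 0.52903366  0.0488461  -0.51717911] 0.0009898685331627094 2.35
```

View pics/s2c.png

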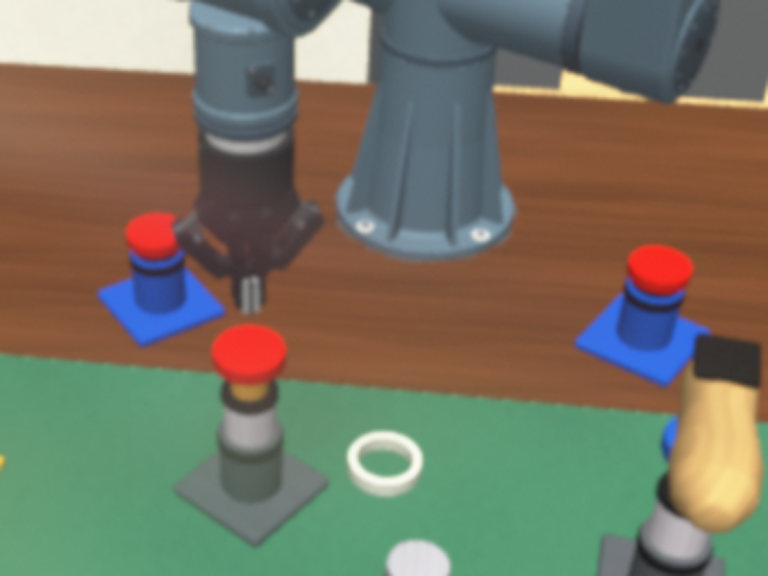

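The shut fingers, with tips at crop (250,310), stand right over the red pad at (249,350). Next I'll go down to just above the pad and then press slowly.

>>> arm_command --pt "0 0 0 0 0 0.012 0" --pt "0 0 0 0 0 0.012 0" --pt "0 0 0 0 0 0.008 0" --pt "0 0 0 0 0 0.004 0" --pt "0 0 0 0 0 0.004 0" --pt "0 0 0 0 0 0.004 0" --pt "0 0 0 0 0 0.004 0" --pt "0 0 0 0 0 0.004 0"

```text
clock: 3.15
ee_pos: [516.5, -144.9, 193.6]
tool_rot: [0.0, 0.983, 0.181, 0.0]
ft_force: [-1.8, -0.4, 3.6]
width: -0.002
grasp_force: 1.7
```

>>> arm_command --pt "0 0 0 0 0 0.005 0" --pt "0 0 0 0 0 0.005 0" --pt "0 0 0 0 0 0.005 0" --pt "0 0 0 0 0 0.005 0"

```text
clock: 3.55
ee_pos: [516.5, -144.9, 173.0]
tool_rot: [0.0, 0.983, 0.181, 0.0]
ft_force: [-1.4, -1.1, 3.5]
width: -0.002
grasp_force: 1.8
```

>>> arm_command --pt "0 0 0 0 0 0.005 0" --pt "0 0 0 0 0 0.005 0"

```text
clock: 3.75
ee_pos: [516.5, -144.9, 163.5]
tool_rot: [0.0, 0.983, 0.181, 0.0]
ft_force: [-3.8, -0.7, 8.9]
width: 0.002
grasp_force: 4.2
```

The force rose from 3.5 N to 9 N, so the inner tube is home and the middle tube is moving.

>>> arm_command --pt "0 0 0 0 0 0.005 0" --pt "0 0 0 0 0 0.005 0" --pt "0 0 0 0 0 0.005 0" --pt "0 0 0 0 0 0.005 0" --pt "0 0 0 0 0 0.005 0" --pt "0 0 0 0 0 0.003 0" --pt "0 0 0 0 0 0.002 0"

```text
clock: 4.45
ee_pos: [516.5, -145.0, 133.5]
tool_rot: [0.0, 0.983, 0.181, 0.0]
ft_force: [-3.0, -0.7, 8.0]
width: -0.002
grasp_force: 4.0
```

>>> arm_command --pt "0 0 0 0 0 0.002 0" --pt "0 0 0 0 0 0.001 0"

```text
clock: 4.65
ee_pos: [516.5, -144.9, 130.5]
tool_rot: [0.0, 0.984, 0.181, 0.0]
ft_force: [-2.6, -0.7, 7.5]
width: 0.0
grasp_force: 3.9
```

>>> arm_command --pt "0 0 0 0 0 0.001 0" --pt "0 0 0 0 0 0.001 0"

```text
clock: 4.85
ee_pos: [516.5, -144.9, 128.6]
tool_rot: [0.0, 0.983, 0.181, 0.0]
ft_force: [-2.6, -0.0, 7.8]
width: -0.002
grasp_force: 3.9
```

>>> arm_command --pt "0 0 0 0 0 0.001 0" --pt "0 0 0 0 0 0 0"

```text
clock: 5.05
ee_pos: [516.5, -145.0, 127.9]
tool_rot: [0.0, 0.983, 0.181, 0.0]
ft_force: [-4.6, 1.0, 10.1]
width: 0.003
grasp_force: 4.9
```

>>> arm_command --pt "0 0 0 0 0 0.001 0" --pt "0 0 0 0 0 0 0"

```text
clock: 5.25
ee_pos: [516.6, -145.0, 127.8]
tool_rot: [0.0, 0.983, 0.181, 0.0]
ft_force: [-6.3, 1.8, 16.7]
width: 0.001
grasp_force: 8.5
```

The force now climbs without motion at tip height 114 mm, so the post is at its stop. I'll give it one more small push and then retreat.

>>> arm_command --pt "0 0 0 0 0 0.001 0" --pt "0 0 0 0 0 0 0"

```text
clock: 5.45
ee_pos: [516.7, -145.1, 127.7]
tool_rot: [0.0, 0.983, 0.181, 0.0]
ft_force: [-9.2, 2.5, 24.6]
width: -0.0
grasp_force: 11.9
```

>>> arm_command --pt "0 0 0 0 0 -0.004 0" --pt "0 0 0 0 0 -0.01 0" --pt "0 0 0 0 0 -0.02 0" --pt "0 0 0 0 0 -0.03 0" --pt "0 0 0 0 0 -0.03 0" --pt "0 0 0 0 0 -0.02 0" --pt "0 0 0 0 0 0 0" --pt "0 0 0 0 0 0 0"

```text
clock: 6.25
ee_pos: [516.2, -144.6, 238.9]
tool_rot: [-0.0, 0.983, 0.181, 0.0]
ft_force: [0.1, 0.4, -0.7]
width: 0.001
grasp_force: 0.0
```

Run:
```python
from h import *
p=imaging.read_camera("scene")
cv2.imwrite("pics/s3c.png",cv2.resize(cv2.cvtColor(p["img"],cv2.COLOR_RGB2BGR)[100:340,220:540],None,fx=2.4,fy=2.4,interpolation=2))
b=redbox(p,(322,280));print(b,cylbox(p,(516,-144.5,114)).round(1))
s=sensors.sense();print(s["ee_pos"],s["ft_force"],s["clock"])
```

```text
[309.5 260.5 338.5 283.5] [309.  259.4 339.  285.8]
[ 515.73211989 -144.39862963  238.03691469] [0.88730009 0.45803136 0.02002794] 6.3
```

View pics/s3c.png

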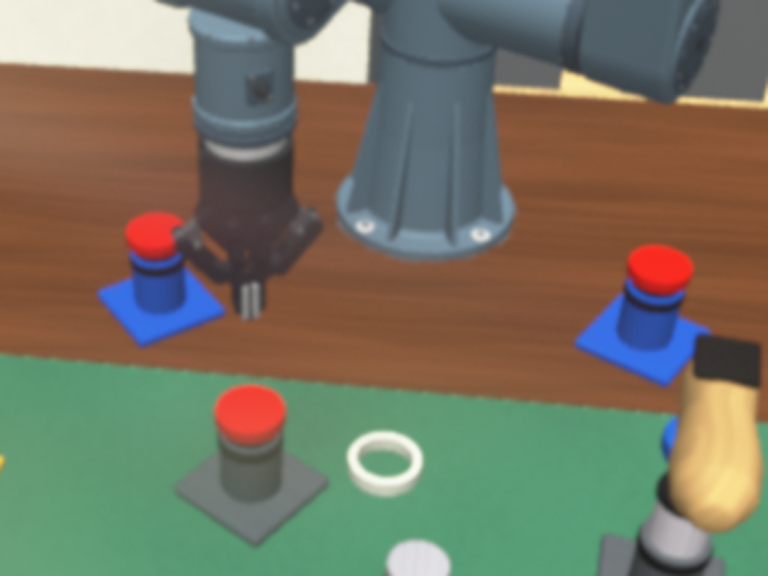

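The red pad, at crop (250,412), now sits right on the sleeve with no brass or aluminium showing. The gripper is clear, and the last post is unchanged.

```bash
python3 -c "
from bench import ticket;print(ticket.job_done())"
```

```text
the job is handed in; nothing more can be done
None
```

The red-padded post is fully collapsed, inner tube first and then the middle tube; the gripper is clear and touching nothing, the post with the shoe last was not touched, and the job was handed in at about 6.3 s.

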